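Swap drawers at the terrace serving station

ROBOT

A 6-joint arm with a two-finger parallel gripper is mounted at the origin on the work surface. World frame = base frame: x ahead of the robot, y to its left, z up, the work surface at z = 0. Lengths are in m, angles in rad, forces in N, time in s.
With the tool pointing down it reaches from about 0.25 to 0.725 m from the base axis. Payload 4 kg.
Tool frame: the origin (TCP) lies at the very end of the fingers, on their centre line; the grasp point (between the pads) lies 19 mm behind it; z points along the fingers, y is the line along which they close (so a half turn about z gives the same grasp; the last joint's range is limited). The gripper opens to 85 mm and grips with 20 to 120 N. Pads are 22 mm wide; open, the fingers measure 114 mm over their backs; the gripper's body (76 mm by 85 mm) begins 54 mm behind the grasp point. The pads swing forward as they close: fully open they stand 13 mm farther back than shut.
Start: joints at [-1.23, 0.241, 0.005, 1.335, 0, 1.571], TCP at [0.167, -0.471, 0.231] pointing down, gripper open.
Joint ranges: [-2.72, 2.72], [-1.05, 1.87], [-1.09, 1.28], [-1.99, 2.15], [-1.42, 1.44], [-3.14, 3.14]. Speed limits (rad/s): [2.79, 2.79, 3.14, 3.14, 3.14, 3.14].

INTERFACE

Orientations are given as a unit quaternion [x, y, z, w].
In Python, from workcell import bot gives the robot as it stands.
- The arm moves only by the tool carry_out, never from a script. Its argument "increments" is one flat list of numbers, 5 for each row, row after row: the finger opening in cm, from 0 to 8.54, then the shift along the tool's x, y, z in cm, then the turn about the tool's z in rad. A call has exactly 5 rows; each row shifts and turns the commanded pose from where the row before left it, along the tool's axes as they then stand; what a row does not reach is not made up. A row lasts 1/8 s, in which the tool goes at most 62.5 mm and 10.7 degrees, less where a joint would pass 70% of its speed; a pose out of reach is approached as far as the arm can. A call with a gripper value outside its range is refused whole. The fingers move at their own pace and stop on an object; the grip force is fixed at half the most. Time passes only in rows, so rows that do not move let the fingers close, or fill a call up. It gives the time, the measured TCP pose, the force, the opening and the grip force at its end, in the units of the state.
- bot.get_obs(): the state, without advancing time (a new reading comes with each control period).
- bot.camera(name): name is "side" or "top" or "wrist"; returns a dict with "pixels" (480x640x3 uint8, blue, green, red), "range_z" (480x640 float32, m along the optical axis (not along the pixel's ray), 0 where there is no reading), "mtx" (3x3 intrinsics, pixels), "eye" and "attitude" of the camera in the world. Camera axes: x right, y down, z forward; pixel columns grow to the right and rows downward; lengths in m; the calibration is good to about 2 mm. A picture is of the moment at which its call begins.
- bot.job_done(): hands the job in; it is judged then, once.
Trained networks look in a picture, given as the dict that the camera call returned (one of the last four; its "shot" number tells which), for a name from the list of things; names that differ only in an ending like _2 or _b are one class to them, and where a whole thing is asked for, a point or a joint stands for the part that bears it (a point fixed in the world has none). Each returns a list of dicts, best first, with "p" (0 to 1); they miss things now and then, are a little off and sometimes report something else, mostly with a low value. They report only what shows in the picture. A call takes as long as a camera call.
- bot.find_in(picture, name): "xyz" ([x, y, z] in m, in the coordinates of the camera as it stood for that picture, good to about 4 mm: the middle of the surface that is visible of it).
- bot.regions_of(picture, name): "mask" (480x640 bool, what is visible of it).
- bot.place_of(picture, name): "xyz" ([x, y, z] in m, in the coordinates of the camera as it stood for that picture, good to about 4 mm: a listed point, or the origin of a listed thing).
The state is a dict: "clock": time; "joint_pos": joint angles; "joint_vel": joint speeds; "tau": joint torques, N m; "eef_pos": TCP position; "tool_rot": TCP orientation; "ft_force": force on the tool from outside, world axes, zero at the start; "ft_torque": the same for the moment, N m; "grip_width": finger opening in m; "grasp_force": force on a finger pad.
Only numpy, scipy, OpenCV 4.12 (cv2) and the standard library are available. Lean on these libraries where they do the work, as an engineer would, in place of code of your own. Each camera call takes 0.05 s, during which the arm holds its last target. There are 200 camera calls.

TASK

The two-drawer unit on the terrace table lets only one drawer out at a time. Push the open red-fronted jar drawer fully home so that the interlock frees the other one, then pull the blue-fronted cutlery drawer out nearly as far as it goes and leave it open. Leave the pepper mill, the bowl and the tub where they stand.

Things in the scene. Friction and masses are not known exactly. Their poses are not given: they have to be found in the camera images.
- unit: Dark wooden unit, fixed: 260 mm deep (x), 420 wide (y), 130 high. Origin: foot of its front edge, mid-width, on the table. Its front (-x) roughly faces the robot; one drawer is centred at y = +102 mm, the other at -102 (either may be on either side). An interlock inside blocks one drawer (it gives only about 3 mm) while the other is out by more than a few mm. With both home, either pulls out.
- jar_drawer (a joint): How far the jar drawer (red front, spice jars inside) is out, in m: 0 = fully home, 0.14 = out to its stop. It starts 60 to 120 mm out. It slides out along the unit's -x with a drag of about 1.5 N plus 6 N per m/s, stays where it is left, no latch or spring.
- jar_drawer_handle (a point): Middle of the jar drawer's steel handle bar, moving with it. Bar: 12 mm thick, 120 long along the unit's y, 99 above the table, axis 45 in front of the drawer front (39 mm clear gap behind the bar), on two 10 mm posts 52 either side of the middle. Front: 200 wide, 118 high, 15 thick; its outer face stands 15 mm before the unit's front edge when home. Axes as the unit's.
- cutlery_drawer (a joint): How far the cutlery drawer (blue front, cutlery inside) is out, in m: 0 = fully home, 0.14 = out to its stop. It starts home and blocked. Same drag and direction as the jar drawer.
- cutlery_drawer_handle (a point): Middle of the cutlery drawer's handle bar, moving with the drawer; same bar, gap, posts and front as on the jar drawer. Axes as the unit's.
- mill: Wooden pepper mill, 160 mm tall, 54 mm foot, standing loose on the unit's top, 80 to 110 mm back from its front edge. Origin: centre of its foot. Not to be disturbed.
- bowl: Brown earthenware bowl, 200 mm across, 75 mm high, loose on the table to the left of the unit. Origin: centre of its underside. Not to be disturbed.
- tub: White plastic open tub, 130 x 170 mm, 85 mm high, loose on the table to the right of the unit. Origin: centre of its underside. Not to be disturbed.

How it is judged:
On the way, in this order (a step that is already met when the one before it is completed fails the run):
1. the jar drawer is pushed home (within 5 mm) (value of joint jar_drawer below 0.005 m), for 0.1 s.
2. the cutlery drawer is pulled out by more than 110 mm (value of joint cutlery_drawer above 0.11 m), for 0.1 s.
At the end, for the whole second after the job is handed in: The jar drawer is home to within 6 mm, the cutlery drawer stands still more than 110 mm out, and mill, bowl and tub are within 40 mm of where they started (value of joint jar_drawer below 0.006 m and value of joint cutlery_drawer above 0.11 m and velocity of joint cutlery_drawer between -0.02 and 0.02 m/s and distance of each of mill, bowl, tub from where it was at the start of the episode below 0.04 m); the robot touches nothing.
It fails at once if the pepper mill is knocked over or shoved (tilted over 0.5 rad or moved over 40 mm) (angle between mill's own z axis and vertical above 0.5 rad or distance of mill from where it was at the start of the episode above 0.04 m).
It fails at once if the bowl or the tub is moved by more than 40 mm (distance of any of bowl, tub from where it was at the start of the episode above 0.04 m).
It also fails if it takes over 38 s, if anything falls off the work surface, if the arm or the gripper's body presses on something with over 40 N, if the wrist force passes 120 N, or if a joint passes its speed limit or range.

## Working session

There is one attempt and no reset: what is moved stays moved. The work goes in short steps, Python scripts to look and compute and a tool call to move; the robot and the scene stay as the last step left them, time stands still between calls to the robot, and variables do not carry over. Pictures are saved under pics/ and viewed, at most 10 in all, crops included, and the job is handed in when it is done.

Besides the shell and the picture viewer there is one more tool, called as name(argument=value, ...) on one line, values as JSON. carry_out: Moves the arm, as the interface text tells. Its arguments: {"type":"object","properties":{"increments":{"type":"array","items":{"type":"number"}}},"required":["increments"]}

```bash
mkdir -p pics
cat > h.py <<'E'
import numpy as np, cv2
from scipy.spatial.transform import Rotation as R
from workcell import bot
def tw(c,p): 
    a=np.array(c["attitude"]); M=R.from_quat(a).as_matrix() if a.size==4 else a.reshape(3,3)
    return M@np.array(p)+np.array(c["eye"])
E
python3 - <<'E'
from h import *
np.set_printoptions(precision=4,suppress=True)
ims=[]
for n in("top","side"):
    c=bot.camera(n); ims.append(c["pixels"])
    print(n,c["eye"],c["attitude"])
    for t in("unit","jar_drawer_handle","cutlery_drawer_handle","mill","bowl","tub"):
        for d in bot.place_of(c,t)[:2]: print(t,round(d["p"],2),tw(c,d["xyz"]))
cv2.imwrite("pics/a.png",cv2.resize(np.vstack(ims),(600*640//960*2//2,600)))
s=bot.get_obs();print(s["eef_pos"],s["tool_rot"],s["clock"])
E
```

```text
top [0.5237 0.0551 1.4862] [-0.7023  0.7111 -0.0293  0.0151]
unit 0.74 [ 0.6898 -0.0088  0.0038]
jar_drawer_handle 0.95 [ 0.5664 -0.1251  0.1008]
cutlery_drawer_handle 0.7 [0.6205 0.0825 0.0975]
mill 0.76 [ 0.7961 -0.0714  0.1311]
bowl 0.95 [ 0.5639  0.3251 -0.0027]
side [0.477  0.8726 0.8061] [-0.082   0.902  -0.4231  0.026 ]
jar_drawer_handle 0.68 [ 0.5659 -0.1275  0.1006]
cutlery_drawer_handle 0.69 [0.6123 0.083  0.1025]
cutlery_drawer_handle 0.58 [ 0.6517 -0.3919 -0.0009]
mill 0.67 [ 0.8033 -0.079   0.1263]
mill 0.62 [ 0.5676 -0.126   0.0979]
bowl 0.82 [ 0.5575  0.3298 -0.0027]
[ 0.1671 -0.4712  0.2313] [ 0.9855  0.1696 -0.      0.    ] 0.7
```

View pics/a.png

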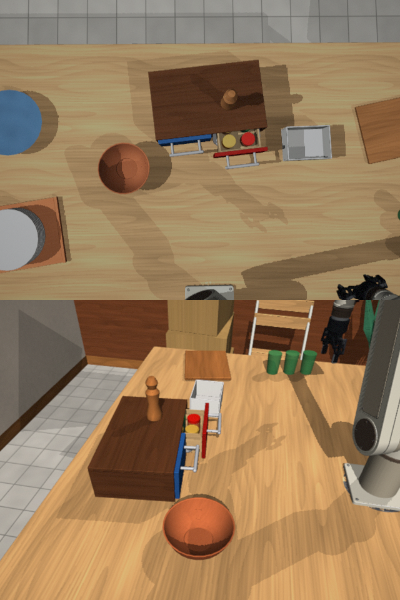

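The top view shows the unit slightly yawed. The blue drawer is shut on the left (185,145), and the red one is open on the right (240,155) with the tub beside it (307,143). Next I need the unit's yaw and refined handle positions.

Run:
```python
from h import *
np.set_printoptions(precision=4,suppress=True)
def cloud(c):
    z=c["range_z"]; v,u=np.mgrid[:480,:640]; K=np.array(c["mtx"])
    P=np.stack([(u-K[0,2])*z/K[0,0],(v-K[1,2])*z/K[1,1],z],-1).reshape(-1,3)
    a=np.array(c["attitude"]); M=R.from_quat(a).as_matrix()
    return (P@M.T+c["eye"]).reshape(480,640,3)
c=bot.camera("top"); W=cloud(c); ok=c["range_z"]>0
m=bot.regions_of(c,"unit")[0]["mask"]&ok
p=W[m]; p=p[abs(p[:,2]-.13)<.006]
r=cv2.minAreaRect((p[:,:2]*1000).astype(np.float32)); print("unit top",len(p),r,cv2.boxPoints(r))
for n in("jar_drawer_handle","cutlery_drawer_handle","tub"):
    g=bot.regions_of(c,n)
    if g:
        q=W[g[0]["mask"]&ok]; print(n,g[0]["p"],len(q),q.min(0),q.max(0))
        if n!="tub":
            b=q[abs(q[:,2]-.118)<.005]; rr=cv2.minAreaRect((b[:,:2]*1000).astype(np.float32)); print(" front",rr)
            h=q[abs(q[:,2]-.102)<.008]; print(len(h), h.mean(0))
for _ in range(2):
  c=bot.camera("top")
  for t in("unit","jar_drawer_handle","cutlery_drawer_handle","tub"):
    for d in bot.place_of(c,t)[:1]: print(t,round(d["p"],2),tw(c,d["xyz"]))
```

```text
unit top 18189 ((816.6259765625, 0.8550872802734375), (261.5289001464844, 420.4562072753906), 6.0390625) [[ 664.4698  196.1592]
 [ 708.7046 -221.9636]
 [ 968.7821 -194.4491]
 [ 924.5474  223.6738]]
jar_drawer_handle 0.74 3359 [ 0.5548 -0.2205 -0.0056] [ 0.7162 -0.0208  0.1326]
 front ((599.1483154296875, -123.70303344726562), (55.04941940307617, 198.49224853515625), 6.0875115394592285)
1102 [ 0.6277 -0.1212  0.1003]
cutlery_drawer_handle 0.65 1261 [ 0.6065 -0.011  -0.007 ] [0.6859 0.1865 0.1329]
 front ((668.751220703125, 88.57504272460938), (15.846067428588867, 197.10232543945312), 6.066065788269043)
419 [0.6292 0.0847 0.1032]
tub 0.65 3395 [ 0.5569 -0.2231 -0.0071] [ 0.7162 -0.0208  0.1326]
unit 0.57 [ 0.6857 -0.0116  0.0011]
jar_drawer_handle 0.69 [ 0.5633 -0.1253  0.0991]
cutlery_drawer_handle 0.93 [0.6194 0.0856 0.0973]
tub 0.76 [ 0.6569 -0.3916  0.0003]
unit 0.59 [ 0.69   -0.0091 -0.0001]
jar_drawer_handle 0.86 [ 0.5659 -0.1234  0.1001]
cutlery_drawer_handle 0.71 [0.6144 0.0824 0.0979]
tub 0.92 [ 0.654  -0.3932  0.0012]
```

carry_out(increments=[4.5,3.25,-1.3,0,0,4.5,3.25,-1.3,0,0,4.5,3.25,-1.3,0,0,4.5,3.25,-1.3,0,0,4.5,3.25,-1.3,0,0])

```text
clock: 2.08
eef_pos: [0.2994, -0.3549, 0.2314]
tool_rot: [0.986, 0.17, 0.0, 0.0]
ft_force: [0.4, 0.3, 0.6]
grip_width: 0.0454
grasp_force: 0.0
```

carry_out(increments=[4.5,3.25,-1.3,0,0,4.5,3.25,-1.3,0,0,4.5,3.25,-1.3,0,0,4.5,3.25,-1.3,0,0,4.5,3.25,-1.3,0,0])

```text
clock: 2.7
eef_pos: [0.4308, -0.2393, 0.2314]
tool_rot: [0.986, 0.17, 0.0, 0.0]
ft_force: [0.3, 0.3, 0.0]
grip_width: 0.0449
grasp_force: 0.0
```

carry_out(increments=[4.5,3.25,-1.3,0,0,4.5,3.25,-1.3,0,0,4.5,3.25,-1.3,0,0,4.5,3.25,-1.3,0,0,4.5,3.25,-1.3,0,0])

```text
clock: 3.32
eef_pos: [0.5623, -0.1237, 0.2313]
tool_rot: [0.986, 0.17, 0.0, 0.0]
ft_force: [0.4, -0.7, -0.5]
grip_width: 0.045
grasp_force: 0.0
```

carry_out(increments=[4.5,0,0,0,-0.16,4.5,0,0,0,-0.16,4.5,0,0,0,-0.16,4.5,0,0,0,-0.16,4.5,0,0,0,-0.16])

```text
clock: 3.95
eef_pos: [0.5614, -0.1245, 0.2312]
tool_rot: [0.84, 0.542, -0.0, -0.0]
ft_force: [-0.4, 0.2, -0.5]
grip_width: 0.0451
grasp_force: 0.0
```

carry_out(increments=[4.5,0,0,0,-0.16,4.5,0,0,0,-0.16,4.5,0,0,0,-0.16,4.5,0,0,0,-0.056,4.5,0,0,0,0])

```text
clock: 4.58
eef_pos: [0.5614, -0.1245, 0.2312]
tool_rot: [0.669, 0.743, -0.0, -0.0]
ft_force: [0.1, -0.4, -0.3]
grip_width: 0.0454
grasp_force: 0.0
```

carry_out(increments=[4.5,0,0.3,3,0,4.5,0,0,3,0,4.5,0,0,3,0,4.5,0,0,3,0,4.5,0,0,3,0])

```text
clock: 5.2
eef_pos: [0.5644, -0.1242, 0.0804]
tool_rot: [0.669, 0.743, 0.0, 0.0]
ft_force: [0.5, -0.6, 0.1]
grip_width: 0.0448
grasp_force: 0.0
```

Run:
```python
from h import *
s=bot.get_obs();print(s["eef_pos"],s["ft_force"])
c=bot.camera("side"); cv2.imwrite("pics/b.png",c["pixels"][150:400,200:440].repeat(2,0).repeat(2,1))
```

```text
[ 0.5644467 -0.1242075  0.080425 ] [ 0.5299923  -0.63110839  0.10840828]
```

View pics/b.png

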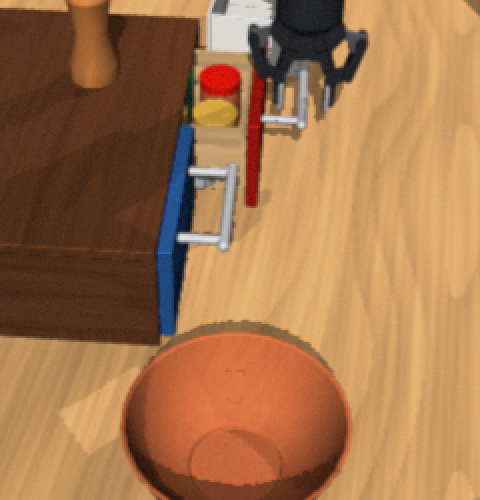

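The side crop shows the fingers straddling the red drawer's bar at (280,95) and (330,95), with the bar at (303,95). Now I push.

carry_out(increments=[4.5,0,1,0,0,4.5,0,1,0,0,4.5,0,1,0,0,4.5,0,1,0,0,4.5,0,1,0,0])

```text
clock: 5.88
eef_pos: [0.6151, -0.1189, 0.0816]
tool_rot: [0.669, 0.744, 0.0, 0.0]
ft_force: [-1.1, -0.2, 1.7]
grip_width: 0.045
grasp_force: 1.3
```

carry_out(increments=[4.5,0,1,0,0,4.5,0,1,0,0,4.5,0,0.5,0,0,4.5,0,0.5,0,0,4.5,0,0.3,0,0])

```text
clock: 6.5
eef_pos: [0.641, -0.116, 0.0816]
tool_rot: [0.669, 0.743, -0.004, -0.004]
ft_force: [-24.2, -2.8, 16.8]
grip_width: 0.0452
grasp_force: 13.2
```

carry_out(increments=[4.5,0,0.2,0,0,4.5,0,0.2,0,0,4.5,0,0.1,0,0,4.5,0,0,0,0,4.5,0,0,0,0])

```text
clock: 7.12
eef_pos: [0.6408, -0.116, 0.0818]
tool_rot: [0.669, 0.743, -0.007, -0.008]
ft_force: [-33.5, -1.6, 21.5]
grip_width: 0.0452
grasp_force: 17.3
```

carry_out(increments=[4.5,0,-0.7,0,0,4.5,0,-0.3,0,0,4.5,0,-0.3,0,0,4.5,0,0,0,0,4.5,0,0,0,0])

```text
clock: 7.75
eef_pos: [0.6392, -0.1161, 0.0809]
tool_rot: [0.669, 0.744, 0.0, -0.0]
ft_force: [-0.5, -0.3, -0.1]
grip_width: 0.0449
grasp_force: 0.2
```

Run:
```python
from h import *
s=bot.get_obs();print(s["eef_pos"],s["ft_force"])
c=bot.camera("side"); cv2.imwrite("pics/c.png",c["pixels"][150:400,200:440].repeat(2,0).repeat(2,1))
for d in bot.place_of(c,"jar_drawer_handle")[:2]: print(d["p"],tw(c,d["xyz"]))
c=bot.camera("top")
for d in bot.place_of(c,"jar_drawer_handle")[:2]: print(d["p"],tw(c,d["xyz"]))
```

```text
[ 0.63923446 -0.11611548  0.08093321] [-0.54344292 -0.30328747 -0.06922896]
0.84 [ 0.63604192 -0.11927932  0.09948126]
```

View pics/c.png

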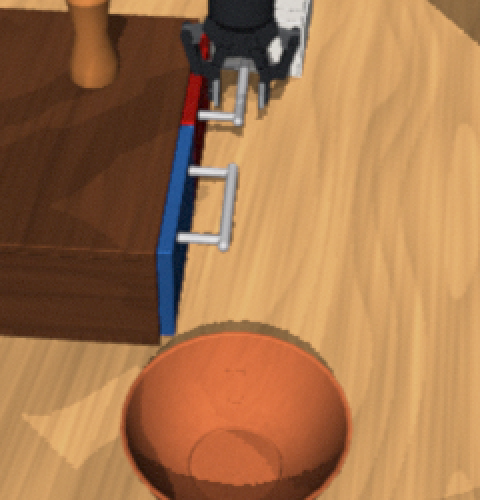

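The red front now looks flush with the blue one: its bar is at (240,95) in the crop, about x=0.636 against an expected 0.638. The wide fingers may have touched the front or the unit first, so I'll narrow them and push on the bar itself to be sure.

carry_out(increments=[2.2,0,0,0,0,2.2,0,0,0,0,2.2,0,0.3,0,0,2.2,0,0.3,0,0,2.2,0,0,0,0])

```text
clock: 8.57
eef_pos: [0.642, -0.1159, 0.0811]
tool_rot: [0.669, 0.743, -0.002, -0.002]
ft_force: [-8.1, -0.5, 5.3]
grip_width: 0.022
grasp_force: 4.1
```

carry_out(increments=[2.2,0,0.3,0,0,2.2,0,0.3,0,0,2.2,0,0.2,0,0,2.2,0,0,0,0,2.2,0,0,0,0])

```text
clock: 9.2
eef_pos: [0.6421, -0.1159, 0.0809]
tool_rot: [0.669, 0.743, -0.008, -0.008]
ft_force: [-27.7, -1.6, 16.7]
grip_width: 0.0221
grasp_force: 13.5
```

carry_out(increments=[2.2,0,-1,0,0,2.2,0,-0.5,0,0,4,0,0,0,0,4,0,0,0,0,4,0,0,0,0])

```text
clock: 9.82
eef_pos: [0.6384, -0.1162, 0.0812]
tool_rot: [0.669, 0.744, 0.0, 0.0]
ft_force: [-0.3, 0.1, -0.3]
grip_width: 0.0399
grasp_force: 0.0
```

carry_out(increments=[4,0,0,-2,0,4,0,0,-3,0,4,0,0,-3,0,4,0,0,-3,0,4,0,0,0,0])

```text
clock: 10.45
eef_pos: [0.6401, -0.1166, 0.1946]
tool_rot: [0.669, 0.744, 0.002, 0.003]
ft_force: [0.4, 0.3, -0.9]
grip_width: 0.04
grasp_force: 0.0
```

carry_out(increments=[4,4,0,0,0,4,4,0,0,0,4,4,0,0,0,4,4,0,0,0,4,4,0,0,0])

```text
clock: 11.08
eef_pos: [0.6161, 0.0838, 0.1898]
tool_rot: [0.669, 0.744, -0.001, -0.001]
ft_force: [-0.0, 0.5, -0.1]
grip_width: 0.0397
grasp_force: 0.0
```

Run:
```python
from h import *
s=bot.get_obs();print(s["eef_pos"],s["ft_force"])
for n in("side","top","wrist"):
  c=bot.camera(n)
  for t in("jar","cutlery"):
    for d in bot.place_of(c,t+"_drawer_handle")[:1]: print(n,t,d["p"],tw(c,d["xyz"]))
cv2.imwrite("pics/d.png",c["pixels"])
```

```text
[0.61609672 0.08380283 0.18976727] [-0.01943479  0.50418273 -0.13082601]
side jar 0.61 [ 0.63835188 -0.12174162  0.10203686]
side cutlery 0.64 [0.61209137 0.0819527  0.09883559]
top jar 0.76 [ 0.63689401 -0.11703533  0.09797716]
wrist cutlery 0.67 [0.61426483 0.08122538 0.10129485]
```

View pics/d.png

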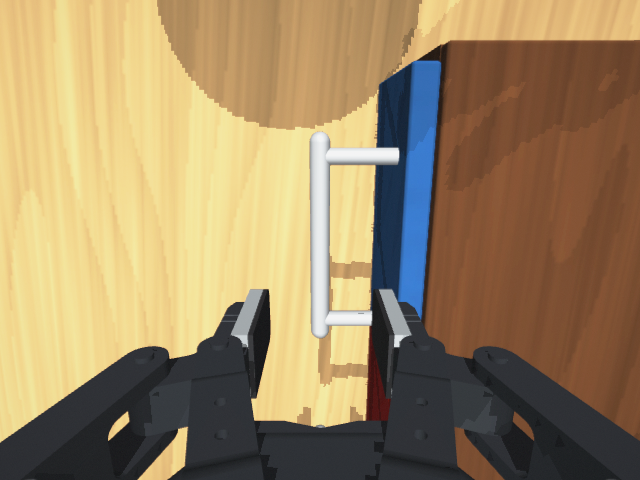

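The wrist view shows the blue drawer's bar, vertical at column 320 and midway between the pads (255 and 390), so I'm aligned. Now I lower and grip.

carry_out(increments=[4,0,0,2.2,0,4,0,0,2.2,0,4,0,0,2.2,0,4,0,0,2.2,0,4,0,0,2.1,0])

```text
clock: 12.15
eef_pos: [0.617, 0.0814, 0.0816]
tool_rot: [0.669, 0.743, 0.0, 0.0]
ft_force: [0.4, 0.5, -0.1]
grip_width: 0.0399
grasp_force: 0.0
```

carry_out(increments=[0.8,0,0,0,0,0.8,0,0,0,0,0.8,0,0,0,0,0.8,0,0,0,0,0.8,0,0,0,0])

```text
clock: 12.78
eef_pos: [0.6159, 0.0817, 0.0824]
tool_rot: [0.669, 0.743, -0.001, -0.0]
ft_force: [-4.2, -4.9, -1.7]
grip_width: 0.01
grasp_force: 58.6
```

carry_out(increments=[0.8,0,-0.5,0,0,0.8,0,-1,0,0,0.8,0,-1,0,0,0.8,0,-1,0,0,0.8,0,-1,0,0])

```text
clock: 13.4
eef_pos: [0.5719, 0.077, 0.0824]
tool_rot: [0.669, 0.743, -0.0, 0.001]
ft_force: [3.1, -4.4, -7.2]
grip_width: 0.0099
grasp_force: 59.0
```

carry_out(increments=[0.8,0,-1,0,0,0.8,0,-1,0,0,0.8,0,-1,0,0,0.8,0,-1,0,0,0.8,0,-1,0,0])

```text
clock: 14.02
eef_pos: [0.522, 0.0717, 0.0823]
tool_rot: [0.669, 0.743, -0.0, 0.001]
ft_force: [2.3, -5.3, -7.8]
grip_width: 0.0096
grasp_force: 58.9
```

carry_out(increments=[0.8,0,-1,0,0,0.8,0,-1,0,0,0.8,0,-0.9,0,0,0.8,0,-0.4,0,0,0.8,0,0,0,0])

```text
clock: 14.65
eef_pos: [0.4882, 0.0682, 0.0823]
tool_rot: [0.669, 0.743, -0.001, 0.0]
ft_force: [-0.8, -5.3, -5.8]
grip_width: 0.0098
grasp_force: 59.2
```

Out by about 128 mm. Now I release, lift and check.

carry_out(increments=[4,0,0,0,0,4,0,0,0,0,4,0,0,0,0,4,0,0,0,0,4,0,0,0,0])

```text
clock: 15.28
eef_pos: [0.4896, 0.0691, 0.0824]
tool_rot: [0.669, 0.744, 0.0, -0.0]
ft_force: [0.9, 0.2, -0.6]
grip_width: 0.0398
grasp_force: 0.0
```

carry_out(increments=[4,0,0,-2,0,4,0,0,-3,0,4,0,0,-4,0,4,0,0,-4,0,4,0,0,-2,0])

```text
clock: 15.9
eef_pos: [0.4905, 0.0691, 0.2348]
tool_rot: [0.669, 0.744, 0.001, 0.001]
ft_force: [-0.6, 0.3, -0.9]
grip_width: 0.0402
grasp_force: 0.0
```

carry_out(increments=[4,0,-4,0,0,4,0,-4,0,0,4,0,0,0,0,4,0,0,0,0,4,0,0,0,0])

```text
clock: 16.52
eef_pos: [0.411, 0.0606, 0.2324]
tool_rot: [0.669, 0.744, 0.0, 0.0]
ft_force: [-0.2, -0.3, -0.3]
grip_width: 0.0404
grasp_force: 0.0
```

Run:
```python
from h import *
s=bot.get_obs();print(s["eef_pos"],s["ft_force"],s["clock"])
for n in("top","side"):
  c=bot.camera(n)
  for t in("jar_drawer_handle","cutlery_drawer_handle","mill","bowl","tub"):
    for d in bot.place_of(c,t)[:1]: print(n,t,d["p"],tw(c,d["xyz"]))
cv2.imwrite("pics/e.png",c["pixels"])
```

```text
[0.41103913 0.06063839 0.23237398] [-0.17782946 -0.34345798 -0.31929724] 16.525
top cutlery_drawer_handle 0.96 [0.48960473 0.07156683 0.09847888]
top mill 0.7 [ 0.79571545 -0.07086711  0.13064159]
top bowl 0.93 [ 0.56273043  0.32273381 -0.00473255]
top tub 0.79 [ 0.6544656  -0.39384175  0.00206106]
side jar_drawer_handle 0.56 [ 0.63756818 -0.11906965  0.1012267 ]
side cutlery_drawer_handle 0.77 [0.48747039 0.06795097 0.10077792]
side mill 0.67 [ 0.80285911 -0.07625415  0.12871858]
side bowl 0.68 [ 0.55729411  0.32992194 -0.00179585]
side tub 0.73 [ 0.65315687 -0.39142592 -0.00113043]
```

View pics/e.png

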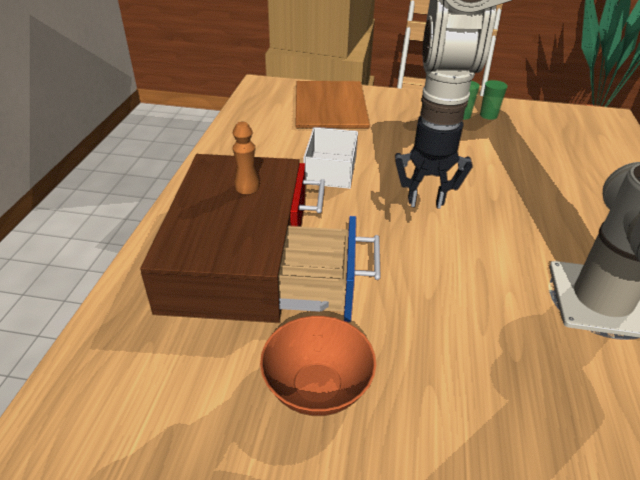

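The blue drawer stands open (350,265) and the red one is home (300,195). The mill, bowl and tub have not moved, and the gripper is clear.

```bash
python3 -c "from workcell import bot; print(bot.job_done())"
```

```text
the job is handed in; nothing more can be done
None
```

I handed the job in at about 16.6 s of the 38 s: the jar drawer is home (handle within about 1–2 mm of its measured home position), the cutlery drawer is out about 128 mm, and the mill, bowl and tub are where they started; no verdict came back.

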